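# Open the parts cage and hold its gate wide

### The job

Open the parts cage on the bench so that a colleague can lift the housing out: squeeze the catch with the round posts first, until its sliding tab is up to its fixed lug, then squeeze the catch with the flat blocks in the same way. Then take the gate by its upright handle, swing it open past its detent until you feel it meet the spring buffer of its stop, and press on gently so that the buffer is partly pressed in, about half way, never to its bottom. Finish while holding the gate there by the handle (it swings shut if let go), and leave everything else on the bench and in the cage where it stands.

Things in the scene. Friction and masses are not known exactly. Their poses are not given: they have to be found in the camera images.
- cage: low grey steel parts cage, 290 mm wide (y), 235 mm deep, header beam across the front with its top at z = 115 mm. Origin on the bench under the middle of the shut gate; the inside lies towards its own +x, the gate opens towards its own -x (to the robot). Fixed, but stands elsewhere and turned a little in each start.
- gate_hinge (a point): point on the gate's upright hinge axis, which stands at x = 0, y = +105 mm in the cage's frame; 100 mm above the bench.
- gate (a joint): gate angle about its hinge, rad; 0 shut (then it runs from the hinge along the cage's -y), growing as the free end swings to the robot, clockwise from above. A weak spring (under 2.5 N at the handle) shuts it. A detent at about 0.42 to 0.68 rad takes up to 10 N at the handle; the gate drops behind it. Each catch blocks the gate beyond 0.1 rad until squeezed by 13 mm or more.
- handle: the gate's handle: a bracket on the gate's top rail with an upright black round post. Its origin lies on the gate's mid plane 140 mm from the hinge, 92 mm above the bench; it turns with the gate. The handle's axes are parallel to the cage's when shut.
- handle_grip (a point): point on the axis of the upright black handle post, 145 mm above the bench. Post 18 mm in diameter, free from 102 to 165 mm above the bench, 55 mm in front of the gate's mid plane (handle's own -x), 140 mm from the hinge measured along the gate. The gate's rail is 100 mm high, its highest parts 117 mm. The post is round and can turn between the fingers.
- round_catch: base of the round catch, whose two upright pieces (fixed lug, sliding tab) are round posts of 16 mm diameter, z = 4 to 50 mm, at x = 0. Origin on the header beam's top face, axes parallel to the cage's. Lug at y = +3 to +19 mm; tab at y = -35 to -19 mm, squeezed at -19 to -3 mm. The tab's flat tongue, below z = 10 mm, runs forward and hooks down before the gate. The two catches stand 105 mm apart in y and swap places between starts.
- flat_catch: base of the flat catch, whose two upright pieces (fixed lug, sliding tab) are flat blocks 36 mm wide in x and 16 mm thick in y, z = 4 to 50 mm, at x = 0. Origin on the header beam's top face, axes parallel to the cage's. Lug at y = +3 to +19 mm; tab at y = -35 to -19 mm, squeezed at -19 to -3 mm. The tab's flat tongue, below z = 10 mm, runs forward and hooks down before the gate. The two catches stand 105 mm apart in y and swap places between starts.
- round_catch_mid (a point): point 33 mm above the round catch's origin. Squeezed, lug and tab together are 38 mm wide and centred here (unsqueezed 54 mm, reaching 35 mm to the tab's side): a gripper centred here and closing along the catch's y brings the tab up to its lug
- flat_catch_mid (a point): point 33 mm above the flat catch's origin. Squeezed, lug and tab together are 38 mm wide and centred here (unsqueezed 54 mm, reaching 35 mm to the tab's side): a gripper centred here and closing along the catch's y brings the tab up to its lug
- round_catch_tab (a joint): travel of the round catch's sliding tab, m: 0 to 0.003 at the start (hooked), 0.016 squeezed home. Rubs with about 4 N and stays where it is left.
- flat_catch_tab (a joint): the same for the flat catch.
- round_catch_lug: the round catch's fixed lug, round post 16 mm in diameter; its origin is that of the catch
- flat_catch_lug: the flat catch's fixed lug, 36 x 16 mm block; its origin is that of the catch
- buffer (a joint): travel of the stop's spring buffer, m: 0 free, 0.016 bottomed. The stop is a 75 mm tall post on the bench on the hinge side of the gate's path; its round rubber head, 60 mm up, 105 mm from the hinge, meets the open gate's front face at a gate angle of 1.15 to 1.45 rad, different in each start and found by feel. The push starts at 4 N at the buffer and grows 0.5 N per mm.
- bronze_sleeve: flared brass sleeve, upright, 66 mm across, 85 mm tall; origin at its underside; a bystander.
- steel_sleeve: waisted steel sleeve, upright, 60 mm across, 90 mm tall; origin at its underside; a bystander.
- flange_ring: flat aluminium ring, 90 mm across, 14 mm thick; origin at its underside; a bystander.
- spacer_plates: small stack of reddish-brown spacer plates, 120 x 75 x 16 mm; origin at its underside; a bystander.
- housing: flanged aluminium housing inside the cage, 110 mm across, 88 mm tall; origin at its underside; a bystander.
- bushing: plain brass bushing inside the cage, 56 mm across, 50 mm tall; origin at its underside; a bystander.
- wrench: steel wrench lying on the bench in front of the cage; origin at its underside; a bystander.

How it is judged:
By the outcome, as a careful person would: the job done as asked, in the order asked, and still so for the second after the job is handed in, while the arm keeps its last pose, push and grip.
It also fails if it takes over 67 s, if anything falls off the work surface, if the arm or the gripper's body presses on something with over 40 N, if the wrist force passes 120 N, or if a joint passes its speed limit or range.

### The arm

A 6-joint arm with a two-finger parallel gripper is mounted at the origin on the work surface. World frame = base frame: x ahead of the robot, y to its left, z up, the work surface at z = 0. Lengths are in m, angles in degrees, forces in N, time in s.
With the tool pointing down it reaches from about 0.3 to 0.75 m from the base axis. Payload 8.5 kg.
Tool frame: the origin (TCP) lies at the very end of the fingers, on their centre line; the grasp point (between the pads) lies 19 mm behind it; y points along the fingers, z is the direction in which the jaws open and shut, and the axes are right-handed (so a half turn about y gives the same grasp; the last joint's range is limited). The gripper opens to 85 mm and grips with 20 to 120 N. Pads are 22 mm wide; open, the fingers measure 114 mm over their backs; the gripper's body (76 mm by 85 mm) begins 54 mm behind the grasp point. The pads swing forward as they close: fully open they stand 13 mm farther back than shut.
Start: joints at [-82.007, 21.807, 74.336, -0, 83.858, -12.336], TCP at [0.191, -0.516, 0.231] pointing down, gripper open.
Joint ranges: [-178.18, 178.18], [-50.72, 133.34], [12.68, 142.11], [-81.47, 261.47], [9.98, 163.14], [-165.26, 165.26]. Speed limits (degrees/s): [136.94, 136.94, 180, 180, 180, 180].

### API

Orientations are given as a 3x3 rotation matrix whose columns are the frame's x, y, z axes.
In Python, from rig import env gives the robot as it stands. The module is installed in compiled form; this text tells all that it offers.
- The arm moves only by the tool servo_tool, never from a script. Its argument "rows" is one flat list of numbers, 7 for each row, row after row: the opening, from 0 (shut) to 1 (fully open), then the shift along the world's x, y, z in m, then the turn, a rotation vector about the world's x, y, z in degrees. A call has 1 to 10 rows; each row shifts and turns the commanded pose from where the row before left it; what a row does not reach is not made up. A row lasts 1/12 s, in which the tool goes at most 41.7 mm and 7.16 degrees, less where a joint would pass 70% of its speed; a pose out of reach is approached as far as the arm can. A call with a gripper value outside its range is refused whole. The fingers move at their own pace and stop on an object; "force" is the grip in N (left out, the last holds). Time passes only in rows, so rows that do not move let the fingers close. It gives the time, the measured TCP pose, the force and the opening at its end, in the units of the state.
- env.observe(): the state, without advancing time (a new reading comes with each control period).
- env.get_image(name): name is "scene" or "top" or "wrist"; returns the picture (400x640x3 uint8, red, green, blue); there is no depth.
- env.camera_model(name): a dict with "camera_matrix" (3x3 intrinsics, pixels), "R" (3x3) and "t" (3): a world point X has camera coordinates R X + t; the wrist camera has in their place "mount" (4x4, takes a point from camera to tool coordinates, whose origin is the TCP and whose axes are the tool frame's). Camera axes: x right, y down, z forward; pixel columns grow to the right and rows downward; lengths in m; the calibration is good to about 2 mm. A picture is of the moment at which its call begins: read the wrist's pose just before it. camera_model takes no time and is no camera call.
- env.close_job(): hands the job in, once; it reports no verdict.
The state is a dict: "time_s": time; "q": joint angles; "qvel": joint speeds; "joint_efforts": joint torques, N m; "position": TCP position; "tool_rot": TCP orientation; "ft_force": force on the tool from outside, world axes, zero at the start; "wrist_torque": the same for the moment, N m; "grip_width": finger opening in m.
Only numpy, scipy, OpenCV 4.12 (cv2) and the standard library are available. Lean on these libraries where they do the work, as an engineer would, in place of code of your own. Each camera call takes 0.05 s, during which the arm holds its last target.

## Working session

There is one attempt and no reset: what is moved stays moved. The work goes in short steps, Python scripts to look and compute and a tool call to move; the robot and the scene stay as the last step left them, time stands still between calls to the robot, and variables do not carry over. Pictures are saved under pics/ and viewed, and the job is handed in when it is done.

Besides the shell and the picture viewer there is one more tool, called as a command line: name --argument value ..., lists and objects as JSON in quotes. servo_tool: Moves the arm, as the interface text tells. Its arguments: {"type":"object","properties":{"rows":{"type":"array","items":{"type":"number"}},"force":{"type":"number"}},"required":["rows"]}

```bash
mkdir -p pics
python3 - <<'E'
from rig import env
import cv2,numpy as np
np.set_printoptions(precision=4,suppress=True)
s=env.observe();print({k:(np.round(v,4).tolist()) for k,v in s.items()})
for n in ["scene","top"]:
    cv2.imwrite(f"pics/{n}0.png",env.get_image(n)[:,:,::-1]);m=env.camera_model(n);print(n,m)
print(env.camera_model("wrist"))
E
```

```text
{'time_s': 0.0, 'q': [-82.0066, 21.843, 74.3849, 0.0, 83.8564, -12.3355], 'qvel': [-0.0369, 0.0269, 0.0307, -0.0987, -0.1046, 0.0143], 'joint_efforts': [0.0003, -44.8464, -23.1279, -0.0002, 0.0047, -0.0], 'position': [0.191, -0.5155, 0.2307], 'tool_rot': [[-0.9377, -0.0002, 0.3474], [-0.3474, 0.0015, -0.9377], [-0.0003, -1.0, -0.0014]], 'ft_force': [-1.0424, -1.3925, -0.054], 'wrist_torque': [0.0218, -0.063, -0.0251], 'grip_width': 0.0854}
scene {'camera_matrix': array([[369.8232,   0.    , 323.9483],
       [  0.    , 369.8232, 198.6689],
       [  0.    ,   0.    ,   1.    ]]), 'R': array([[ 0.3649,  0.931 ,  0.01  ],
       [ 0.6106, -0.2312, -0.7575],
       [-0.7029,  0.2826, -0.6528]]), 't': array([-0.2647, -0.2656,  1.3612])}
top {'camera_matrix': array([[451.0446,   0.    , 324.0156],
       [  0.    , 451.0446, 197.6622],
       [  0.    ,   0.    ,   1.    ]]), 'R': array([[-0.021 , -0.9998,  0.0021],
       [-0.985 ,  0.0204, -0.1715],
       [ 0.1714, -0.0057, -0.9852]]), 't': array([0.0418, 0.6019, 1.1535])}
{'camera_matrix': array([[319.0249,   0.    , 320.6422],
       [  0.    , 319.0249, 199.4208],
       [  0.    ,   0.    ,   1.    ]]), 'mount': array([[-0.0008,  0.9586,  0.2847, -0.0719],
       [-0.0011, -0.2847,  0.9586, -0.1434],
       [ 1.    ,  0.0004,  0.0013, -0.0002],
       [ 0.    ,  0.    ,  0.    ,  1.    ]])}
```

View pics/scene0.png

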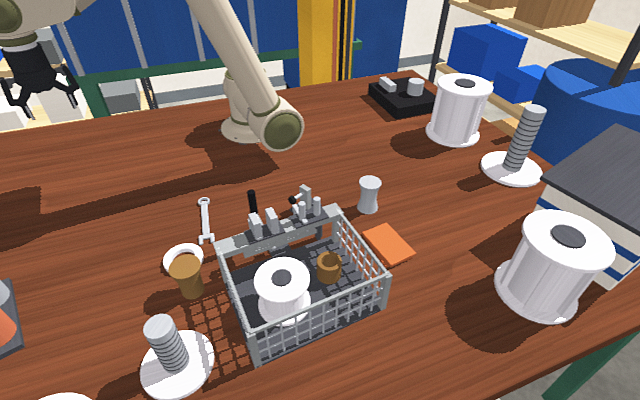

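View pics/top0.png

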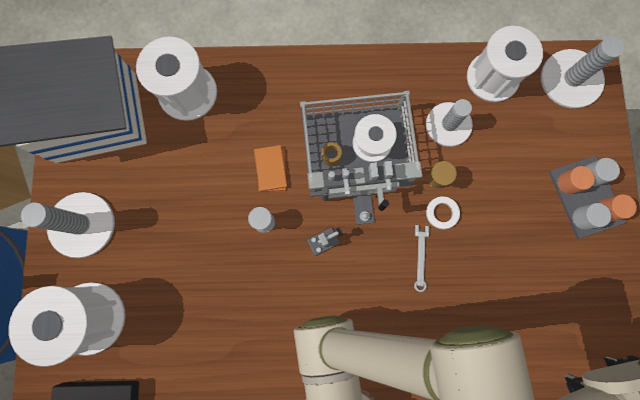

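Run:
```python
import cv2
a=cv2.imread("pics/top0.png")[145:255,295:455];cv2.imwrite("pics/top0z.png",cv2.resize(a,None,fx=5,fy=5,interpolation=cv2.INTER_CUBIC))
a=cv2.imread("pics/scene0.png")[175:275,205:365];cv2.imwrite("pics/scene0z.png",cv2.resize(a,None,fx=5,fy=5,interpolation=cv2.INTER_CUBIC))
```

```text
(no output)
```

View pics/top0z.png

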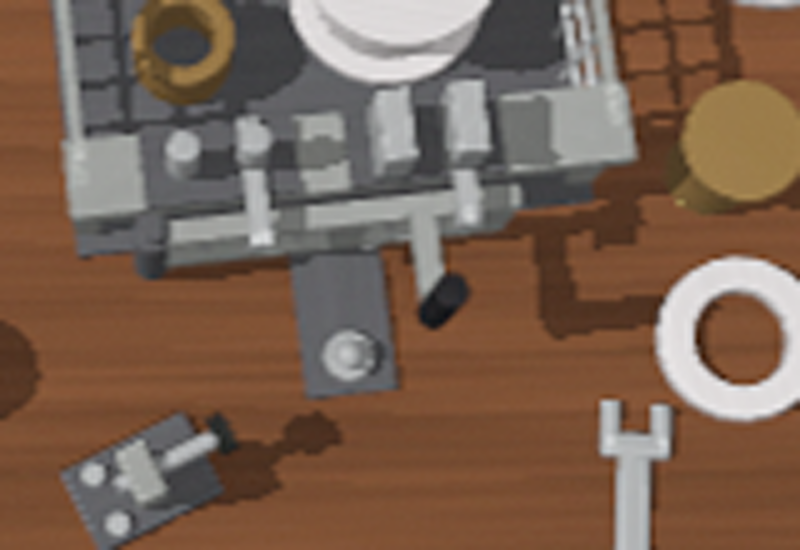

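View pics/scene0z.png

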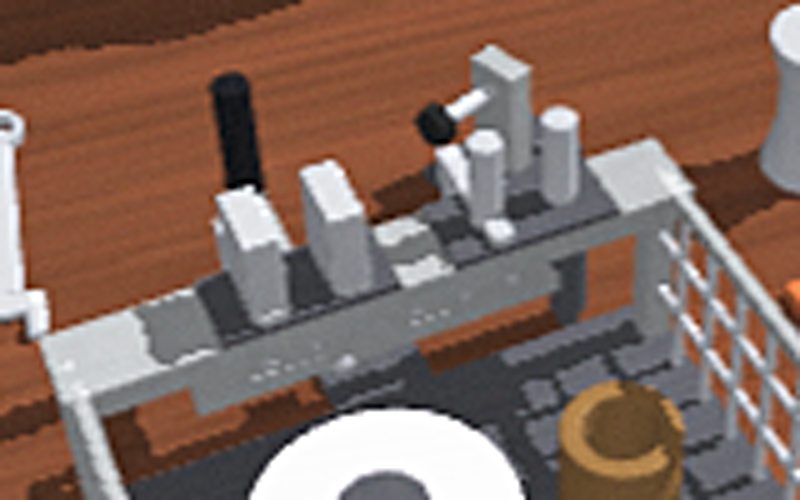

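```bash
cat > h.py <<'E'
from rig import env
import numpy as np,cv2
np.set_printoptions(precision=4,suppress=True)
def cam(n,s=None):
    m=env.camera_model(n);K=m["camera_matrix"]
    if "mount" in m:
        s=s or env.observe();T=np.eye(4);T[:3,:3]=s["tool_rot"];T[:3,3]=s["position"]
        W=T@m["mount"];R=W[:3,:3].T;t=-R@W[:3,3]
    else:R,t=np.array(m["R"]),np.array(m["t"])
    return K,R,t
def onz(c,uv,z):
    K,R,t=c;o=-R.T@t;d=R.T@np.linalg.solve(K,[uv[0],uv[1],1]);return o+d*(z-o[2])/d[2]
def tri(c1,u1,c2,u2):
    P=[c[0]@np.c_[c[1],c[2]] for c in (c1,c2)]
    X=cv2.triangulatePoints(P[0],P[1],np.array(u1,float),np.array(u2,float))[:,0];return X[:3]/X[3]
def proj(c,X):
    p=c[0]@(c[1]@np.array(X)+c[2]);return p[:2]/p[2]
E
python3 - <<'E'
from h import *
T=cam("top");S=cam("scene")
print(-T[1].T@T[2],-S[1].T@S[2])
t=lambda u,v:(295+u/5-.4,145+v/5-.4)
s=lambda u,v:(205+u/5-.4,175+v/5-.4)
P={'rl':(t(182,140),s(560,117),.165),'rt':(t(253,128),s(487,137),.165),'fl':(t(392,100),s(332,175),.165),'ft':(t(465,92),s(252,205),.165),'handle':(t(450,290),s(229,80),.165)}
for k,(a,b,z) in P.items(): print(k,onz(T,a,z),onz(S,b,z),tri(T,a,S,b))
for k,p,z in [('hdrFL',t(75,218),.115),('hdrFR',t(635,158),.115),('stop head',t(222,433),.06),('detent',t(350,352),.04)]: print(k,onz(T,p,z))
E
```

```text
[0.396  0.0361 1.2396] [ 1.2155 -0.1996  0.69  ]
rl [0.6447 0.0116 0.165 ] [0.6425 0.0135 0.165 ] [0.6444 0.0121 0.1669]
rt [ 0.65   -0.0233  0.165 ] [ 0.6437 -0.0205  0.165 ] [ 0.649  -0.0227  0.1699]
fl [ 0.6627 -0.0918  0.165 ] [ 0.6436 -0.089   0.165 ] [ 0.6591 -0.0909  0.1789]
ft [ 0.666  -0.1277  0.165 ] [ 0.6497 -0.1246  0.165 ] [ 0.6629 -0.1261  0.1772]
handle [ 0.5679 -0.116   0.165 ] [ 0.5667 -0.1153  0.165 ] [ 0.5677 -0.1157  0.1659]
hdrFL [0.6168 0.0657 0.115 ]
hdrFR [ 0.6421 -0.2206  0.115 ]
stop head [ 0.5112 -0.0081  0.06  ]
detent [ 0.5553 -0.0786  0.04  ]
```

servo_tool --rows '[1,0.026,0.028,0.008,0,0,-1.5,1,0.026,0.028,0.008,0,0,-1.5,1,0.026,0.028,0.008,0,0,-1.5,1,0.026,0.028,0.008,0,0,-1.5,1,0.026,0.028,0.008,0,0,-1.5,1,0.026,0.028,0.008,0,0,-1.5,1,0.026,0.028,0.008,0,0,-1.5,1,0.026,0.028,0.008,0,0,-1.5,1,0.026,0.028,0.008,0,0,-1.5,1,0.026,0.028,0.008,0,0,-1.5]' --force 40

```text
time_s: 0.93
position: [0.4519, -0.2339, 0.3116]
tool_rot: [[-0.996, -0.0, 0.092], [-0.092, 0.0, -0.996], [0.0, -1.0, -0.0]]
ft_force: [0.2, -1.4, -0.7]
grip_width: 0.0853
```

servo_tool --rows '[1,0.025,0.03,0,0,0,0,1,0.025,0.03,0,0,0,0,1,0.025,0.03,0,0,0,0,1,0.025,0.03,0,0,0,0,1,0.025,0.03,0,0,0,0,1,0.015,0.02,0,0,0,0,1,0,0,0,0,0,0,1,0,0,0,0,0,0]'

```text
time_s: 1.6
position: [0.5914, -0.0647, 0.3105]
tool_rot: [[-0.995, -0.001, 0.095], [-0.095, 0.0, -0.995], [0.001, -1.0, -0.0]]
ft_force: [-1.2, 0.3, 0.2]
grip_width: 0.0854
```

Run:
```python
from h import *
s=env.observe();print(s['time_s'],s['position'],s['tool_rot'],s['q'],s['ft_force'])
import pickle;pickle.dump(s,open('s1.pkl','wb'))
cv2.imwrite("pics/w1.png",env.get_image("wrist")[:,:,::-1])
```

```text
1.6 [ 0.5914 -0.0647  0.3105] [[-0.9955 -0.0015  0.0951]
 [-0.0951  0.0003 -0.9955]
 [ 0.0014 -1.     -0.0004]] [-17.6336  24.3648  57.3514  -0.01    98.3682  66.9106] [-1.2148  0.3153  0.2059]
```

View pics/w1.png

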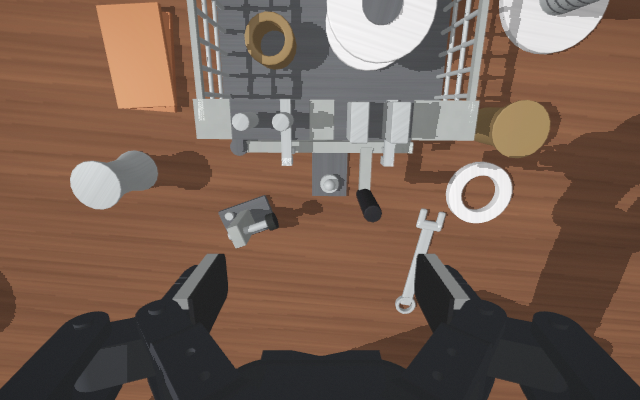

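Run:
```python
import cv2
a=cv2.imread("pics/w1.png")[90:255,185:345];cv2.imwrite("pics/w1a.png",cv2.resize(a,None,fx=3.6,fy=3.6,interpolation=cv2.INTER_CUBIC))
a=cv2.imread("pics/w1.png")[90:230,335:495];cv2.imwrite("pics/w1b.png",cv2.resize(a,None,fx=4,fy=4,interpolation=cv2.INTER_CUBIC))
```

```text
(no output)
```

View pics/w1a.png

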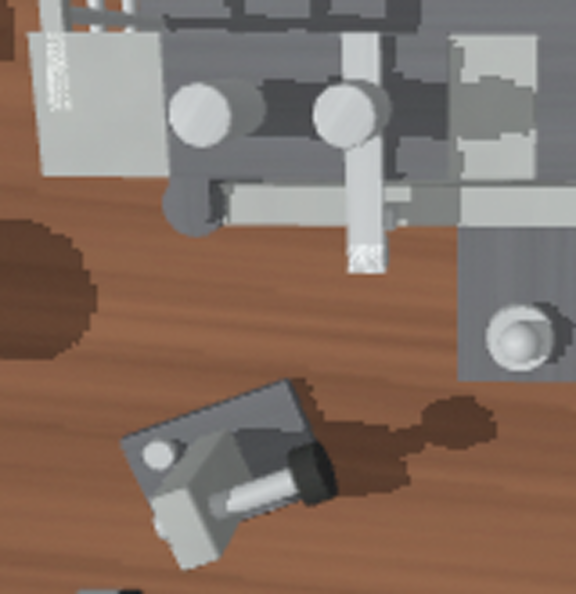

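View pics/w1b.png

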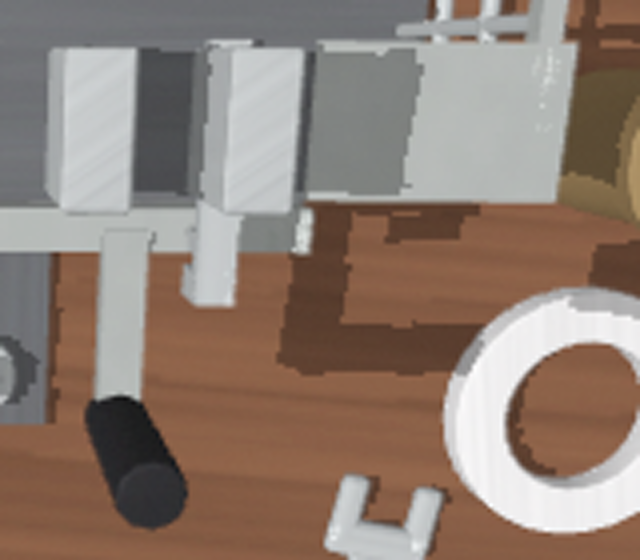

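Run:
```python
from h import *
import pickle
s=pickle.load(open('s1.pkl','rb'));W=cam("wrist",s);T=cam("top")
a=lambda u,v:(185+(u+.5)/3.6-.5,90+(v+.5)/3.6-.5)
b=lambda u,v:(335+(u+.5)/4-.5,90+(v+.5)/4-.5)
R=s['tool_rot']
q={}
for k,p,z in [('rl',a(200,115),.165),('rt',a(345,114),.165),('fl',b(98,130),.165),('ft',b(263,130),.165),('handle',b(152,495),.165),
 ('hFL',a(42,176),.115),('hFR',b(556,202),.115),('hBL',a(28,33),.115),('hBR',b(577,43),.115),('hingetop',a(193,205),.1),('buffer tip',a(318,474),.06),('stoptop',a(190,528),.075)]:
    q[k]=onz(W,p,z);print(k,q[k],proj(T,q[k]))
d=q['ft']-q['rl'];print('yaw posts',np.degrees(np.arctan2(d[0],-d[1])))
d=q['hFR']-q['hFL'];print('yaw hdr',np.degrees(np.arctan2(d[0],-d[1])),np.linalg.norm(d))
```

```text
rl [0.6418 0.011  0.165 ] [331.2619 173.7635]
rt [ 0.6454 -0.0243  0.165 ] [345.6673 172.0211]
fl [ 0.6514 -0.0933  0.165 ] [373.8019 169.0875]
ft [ 0.6549 -0.1295  0.165 ] [388.5156 167.4055]
handle [ 0.5683 -0.1172  0.165 ] [385.0795 202.4149]
hFL [0.6164 0.0683 0.115 ] [308.5867 188.3863]
hFR [ 0.6426 -0.2215  0.115 ] [421.9471 176.005 ]
hBL [0.656  0.0716 0.115 ] [307.0503 173.2058]
hBR [ 0.6823 -0.2176  0.115 ] [419.5079 160.9461]
hingetop [0.6099 0.028  0.1   ] [324.4897 191.6549]
buffer tip [ 0.5103 -0.0099  0.06  ] [339.7122 231.5241]
stoptop [0.4913 0.0326 0.075 ] [323.6625 238.6626]
yaw posts 5.3100643119174435
yaw hdr 5.1709305924832805 0.2910290643004877
```

servo_tool --rows '[1,0.0172,0.0216,0,0,0,0,1,0.0172,0.0216,0,0,0,0,1,0.0172,0.0216,0,0,0,0,1,0,0,-0.03,0,0,0,1,0,0,-0.03,0,0,0,1,0,0,-0.03,0,0,0,1,0,0,-0.02,0,0,0,1,0,0,0,0,0,0,1,0,0,0,0,0,0]' --force 25

```text
time_s: 2.4
position: [0.6423, -0.0021, 0.2015]
tool_rot: [[-0.996, -0.001, 0.091], [-0.091, 0.0, -0.996], [0.001, -1.0, -0.0]]
ft_force: [0.2, 0.7, 0.5]
grip_width: 0.0853
```

Run:
```python
from h import *
s=env.observe();print(s['time_s'],s['position'],s['ft_force'])
cv2.imwrite("pics/w2.png",env.get_image("wrist")[:,:,::-1])
W=cam("wrist",s);print([proj(W,p) for p in ([.6418,.011,.165],[.6454,-.0243,.165])])
```

```text
2.4 [ 0.6423 -0.0021  0.2015] [0.1671 0.6578 0.5478]
[array([298.5208, 227.5617]), array([357.2728, 227.0272])]
```

View pics/w2.png

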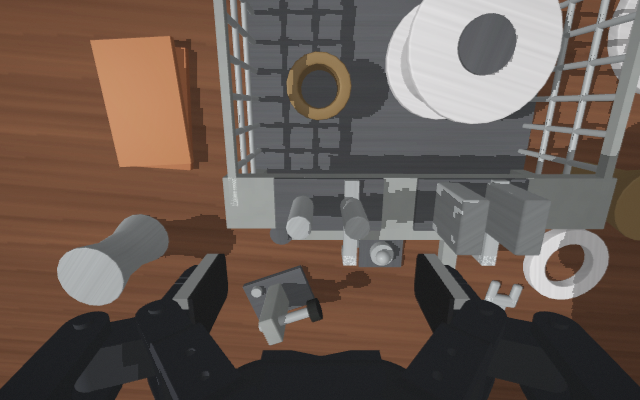

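servo_tool --rows '[1,0.0005,0.002,0,0,0,0,1,0,0,-0.025,0,0,0,1,0,0,-0.025,0,0,0,1,0,0,-0.0185,0,0,0,1,0,0,0,0,0,0,1,0,0,0,0,0,0]'

```text
time_s: 2.95
position: [0.6436, 0.0009, 0.134]
tool_rot: [[-0.996, 0.001, 0.093], [-0.093, -0.0, -0.996], [-0.001, -1.0, 0.0]]
ft_force: [0.1, 0.2, -0.3]
grip_width: 0.0855
```

servo_tool --rows '[0.55,0,0,0,0,0,0,0.5,0,0,0,0,0,0,0.45,0,0,0,0,0,0,0.4,0,0,0,0,0,0,0.35,0,0,0,0,0,0,0.3,0,0,0,0,0,0,0.3,0,0,0,0,0,0,0.3,0,0,0,0,0,0]'

```text
time_s: 3.62
position: [0.644, 0.0007, 0.1348]
tool_rot: [[-0.996, 0.004, 0.093], [-0.093, -0.001, -0.996], [-0.004, -1.0, 0.001]]
ft_force: [-0.5, -3.0, 8.4]
grip_width: 0.0368
```

servo_tool --rows '[0.2,0,0,0.002,0,0,0,0.2,0,0,0,0,0,0,0.2,0,0,0,0,0,0]'

```text
time_s: 3.87
position: [0.6439, 0.0007, 0.135]
tool_rot: [[-0.996, 0.002, 0.093], [-0.093, -0.001, -0.996], [-0.002, -1.0, 0.001]]
ft_force: [4.2, -2.5, -3.0]
grip_width: 0.0365
```

Run:
```python
from h import *
s=env.observe();print(s['time_s'],s['position'],s['ft_force'],s['grip_width'])
cv2.imwrite("pics/w3.png",env.get_image("wrist")[:,:,::-1])
```

```text
3.8667 [0.6439 0.0007 0.135 ] [ 4.1902 -2.5456 -2.9898] 0.03645896825954499
```

View pics/w3.png

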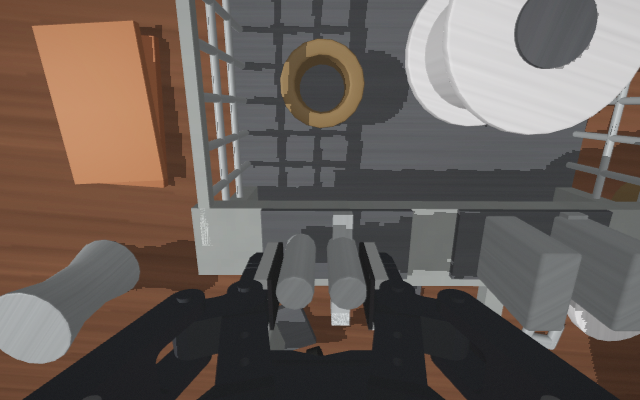

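servo_tool --rows '[1,0,0,0,0,0,0,1,0,0,0,0,0,0,1,0,0,0,0,0,0,1,0,0,0,0,0,0,1,0,0,0.02,0,0,0,1,0,0,0.02,0,0,0,1,0,0,0.02,0,0,0,1,0,0,0,0,0,0]'

```text
time_s: 4.58
position: [0.6444, 0.0011, 0.1992]
tool_rot: [[-0.996, 0.007, 0.093], [-0.093, -0.001, -0.996], [-0.007, -1.0, 0.002]]
ft_force: [0.1, 0.4, 0.8]
grip_width: 0.0851
```

servo_tool --rows '[1,0.003,-0.035,0,0,0,0,1,0.003,-0.035,0,0,0,0,1,0.0025,-0.035,0,0,0,0,1,0,0,0,0,0,0,1,0,0,0,0,0,0,1,0,0,0,0,0,0]'

```text
time_s: 5.08
position: [0.6514, -0.1033, 0.1944]
tool_rot: [[-0.996, -0.001, 0.093], [-0.093, 0.001, -0.996], [0.001, -1.0, -0.001]]
ft_force: [-0.5, -0.5, 0.4]
grip_width: 0.0854
```

Run:
```python
from h import *
s=env.observe();print(s['time_s'],s['position'],s['ft_force'],s['grip_width'])
cv2.imwrite("pics/w4.png",env.get_image("wrist")[:,:,::-1])
W=cam("wrist",s);print([proj(W,p) for p in ([.6418,.011,.165],[.6454,-.0243,.165],[.6514,-.0933,.165],[.6549,-.1295,.165])])
```

```text
5.0833 [ 0.6514 -0.1033  0.1944] [-0.479  -0.4863  0.3776] 0.08544409511274523
[array([123.238 , 231.5018]), array([184.1183, 231.0538]), array([303.1252, 231.8268]), array([365.5672, 231.6725])]
```

View pics/w4.png

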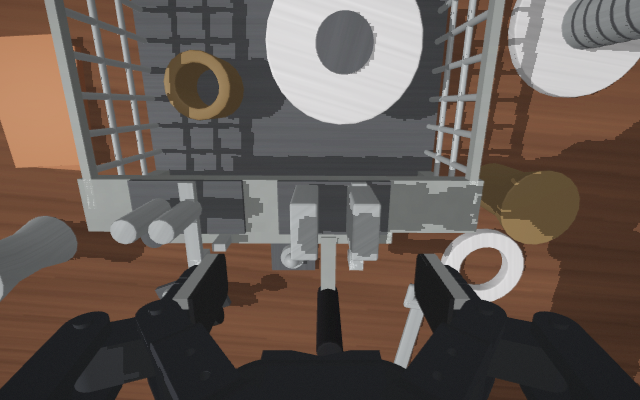

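servo_tool --rows '[1,0.001,-0.001,-0.02,0,0,0,1,0,0,-0.02,0,0,0,1,0,0,-0.019,0,0,0,1,0,0,0,0,0,0,1,0,0,0,0,0,0]'

```text
time_s: 5.55
position: [0.6525, -0.1036, 0.1356]
tool_rot: [[-0.996, -0.001, 0.094], [-0.094, 0.001, -0.996], [0.001, -1.0, -0.001]]
ft_force: [0.8, 0.4, 0.6]
grip_width: 0.0852
```

servo_tool --rows '[0.55,0,0,0,0,0,0,0.5,0,0,0,0,0,0,0.45,0,0,0,0,0,0,0.4,0,0,0,0,0,0,0.35,0,0,0,0,0,0,0.3,0,0,0.002,0,0,0,0.25,0,0,0,0,0,0,0.2,0,0,0,0,0,0,0.2,0,0,0,0,0,0,0.2,0,0,0,0,0,0]'

```text
time_s: 6.38
position: [0.6532, -0.1039, 0.1381]
tool_rot: [[-0.996, 0.002, 0.093], [-0.093, 0.001, -0.996], [-0.002, -1.0, -0.001]]
ft_force: [3.1, 4.6, -0.8]
grip_width: 0.0371
```

servo_tool --rows '[1,0,0,0,0,0,0,1,0,0,0,0,0,0,1,0,0,0,0,0,0,1,0,0,0,0,0,0,1,0,0,0.025,0,0,0,1,0,0,0.025,0,0,0,1,0,0,0.02,0,0,0,1,0,0,0,0,0,0]'

```text
time_s: 7.05
position: [0.6539, -0.1054, 0.2127]
tool_rot: [[-0.996, 0.007, 0.093], [-0.093, -0.003, -0.996], [-0.007, -1.0, 0.003]]
ft_force: [1.0, 1.0, 1.3]
grip_width: 0.0859
```

Run:
```python
from h import *
s=env.observe();print(s['time_s'],s['position'],s['ft_force'],s['grip_width'])
cv2.imwrite("pics/w5.png",env.get_image("wrist")[:,:,::-1])
```

```text
7.05 [ 0.6539 -0.1054  0.2127] [1.0365 0.9622 1.2877] 0.0858664276784131
```

View pics/w5.png

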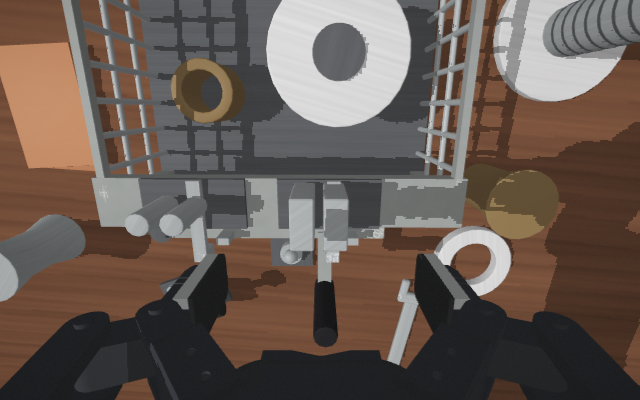

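servo_tool --rows '[1,-0.029,-0.004,0,0,0,0,1,-0.029,-0.004,0,0,0,0,1,-0.028,-0.004,0,0,0,0,1,0,0,0,0,0,0,1,0,0,0,0,0,0,1,0,0,0,0,0,0]'

```text
time_s: 7.6
position: [0.5669, -0.117, 0.2073]
tool_rot: [[-0.996, -0.0, 0.093], [-0.093, 0.0, -0.996], [0.0, -1.0, -0.0]]
ft_force: [1.0, -1.2, 0.5]
grip_width: 0.0856
```

Run:
```python
from h import *
s=env.observe();print(s['time_s'],s['position'],s['ft_force'],s['grip_width'],s['q'])
im=env.get_image("top");T=cam("top");print(proj(T,[.5683,-.1172,.165]))
cv2.imwrite("pics/t6.png",cv2.resize(im[120:280,250:470,::-1],None,fx=3.5,fy=3.5,interpolation=cv2.INTER_CUBIC))
```

```text
7.6 [ 0.5669 -0.117   0.2073] [ 0.9857 -1.2389  0.525 ] 0.08557292582384508 [-23.3754  25.7251  71.9853   0.0091  82.3176  61.3103]
[385.0688 202.4073]
```

View pics/t6.png

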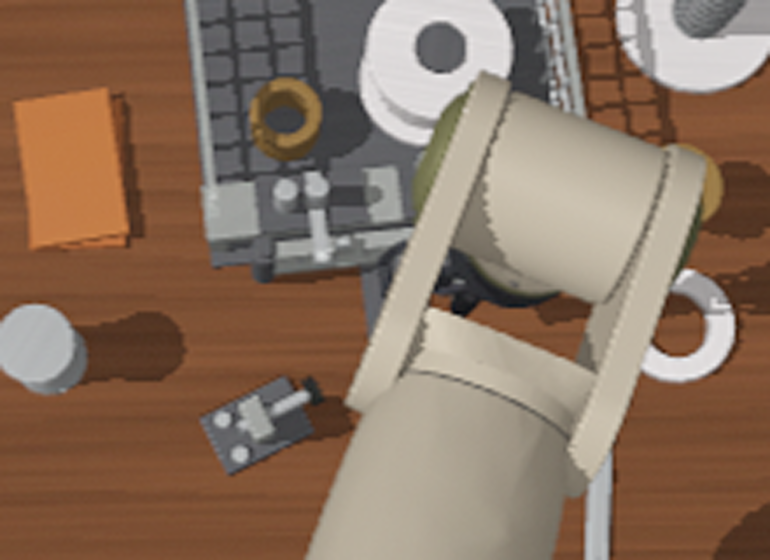

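servo_tool --rows '[1,0.001,0,-0.025,0,0,0,1,0,0,-0.025,0,0,0,1,0,0,-0.025,0,0,0,1,0,0,0,0,0,0,0.4,0,0,0,0,0,0,0.3,0,0,0,0,0,0,0.2,0,0,0,0,0,0,0.15,0,0,0,0,0,0,0.1,0,0,0,0,0,0,0.05,0,0,0,0,0,0]' --force 40

```text
time_s: 8.48
position: [0.568, -0.1168, 0.1338]
tool_rot: [[-0.996, 0.002, 0.093], [-0.093, -0.0, -0.996], [-0.002, -1.0, 0.0]]
ft_force: [0.0, 0.1, 2.2]
grip_width: 0.0168
```

servo_tool --rows '[0,0,0,0,0,0,0,0,0,0,0,0,0,0,0,0,0,0,0,0,0,0,0,0,0,0,0,0]'

```text
time_s: 8.82
position: [0.5681, -0.1169, 0.1337]
tool_rot: [[-0.996, 0.002, 0.093], [-0.093, -0.0, -0.996], [-0.002, -1.0, 0.0]]
ft_force: [-0.1, 2.0, 5.1]
grip_width: 0.0169
```

Run:
```python
from h import *
s=env.observe();print(s['time_s'],s['position'],s['ft_force'],s['grip_width'],s['q'])
cv2.imwrite("pics/w7.png",env.get_image("wrist")[:,:,::-1])
```

```text
8.8167 [ 0.5681 -0.1169  0.1337] [-0.0853  1.9996  5.1388] 0.01689165537283499 [-23.3267  29.6056  78.2976   0.0229  71.999   61.3341]
```

View pics/w7.png

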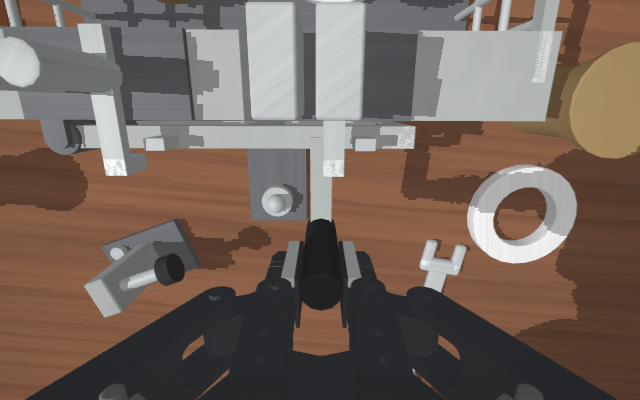

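```bash
cat >> h.py <<'E'
yaw=np.radians(5.2);ux=np.array([np.cos(yaw),np.sin(yaw)]);uy=np.array([-np.sin(yaw),np.cos(yaw)])
H=np.array([.5681,-.1169])+.055*ux+.14*uy
def grip(f): return H+.14*(-uy*np.cos(f)-ux*np.sin(f))+.055*(-ux*np.cos(f)+uy*np.sin(f))
def phi(p):
    d=np.array(p[:2])-H; return np.arctan2(-d@ux,-d@uy)-np.arctan2(.055,.14), np.linalg.norm(d)
def rad(f):
    d=grip(f)-H;r=d/np.linalg.norm(d);return r,np.array([r[1],-r[0]])  # tangent clockwise
E
python3 - <<'E'
from h import *
print(H)
fs=np.r_[0:0.8:0.05,0.8:1.41:.05]
for a,b in zip(fs,fs[1:]): print(round(b,2),((grip(b)-grip(a))*1000).round(1),(grip(b)*1000).round(1))
E
```

```text
[0.6102 0.0275]
0.05 [-7.2  2.3] [ 560.9 -114.6]
0.1 [-7.   2.6] [ 553.9 -112. ]
0.15 [-6.9  3. ] [ 547. -109.]
0.2 [-6.7  3.3] [ 540.2 -105.7]
0.25 [-6.6  3.7] [ 533.7 -102. ]
0.3 [-6.4  4. ] [527.3 -98. ]
0.35 [-6.2  4.3] [521.1 -93.7]
0.4 [-5.9  4.6] [515.2 -89.1]
0.45 [-5.7  4.9] [509.5 -84.2]
0.5 [-5.5  5.2] [504. -79.]
0.55 [-5.2  5.4] [498.8 -73.6]
0.6 [-4.9  5.7] [493.9 -67.9]
0.65 [-4.6  5.9] [489.3 -62. ]
0.7 [-4.3  6.2] [485.  -55.8]
0.75 [-4.   6.4] [481.  -49.5]
0.8 [-3.7  6.6] [477.3 -42.9]
0.85 [-3.4  6.7] [473.9 -36.2]
0.9 [-3.   6.9] [470.9 -29.3]
0.95 [-2.7  7. ] [468.2 -22.3]
1.0 [-2.3  7.2] [465.9 -15.1]
1.05 [-1.9  7.3] [464.   -7.8]
1.1 [-1.6  7.4] [462.4  -0.5]
1.15 [-1.2  7.4] [461.2   6.9]
1.2 [-0.8  7.5] [460.3  14.4]
1.25 [-0.5  7.5] [459.9  21.9]
1.3 [-0.1  7.5] [459.8  29.4]
1.35 [0.3 7.5] [460.1  36.9]
1.4 [0.7 7.5] [460.7  44.4]
```

servo_tool --rows '[0,-0.0072,0.0023,0,0,0,0,0,-0.007,0.0026,0,0,0,0,0,-0.0069,0.003,0,0,0,0,0,-0.0067,0.0033,0,0,0,0,0,-0.0066,0.0037,0,0,0,0,0,-0.0064,0.004,0,0,0,0,0,-0.0062,0.0043,0,0,0,0,0,0,0,0,0,0,0]'

```text
time_s: 9.53
position: [0.5196, -0.0949, 0.1337]
tool_rot: [[-0.996, 0.0, 0.092], [-0.092, -0.004, -0.996], [0.0, -1.0, 0.004]]
ft_force: [-3.0, -9.3, 5.4]
grip_width: 0.0173
```

Run:
```python
from h import *
s=env.observe();print(s['time_s'],s['position'],s['ft_force'],s['grip_width'],phi(s['position']))
cv2.imwrite("pics/w8.png",env.get_image("wrist")[:,:,::-1])
```

```text
9.5333 [ 0.5196 -0.0949  0.1337] [-3.0299 -9.3334  5.4089] 0.017302430152971292 (np.float64(0.3536587774551), np.float64(0.1522561154374122))
```

View pics/w8.png

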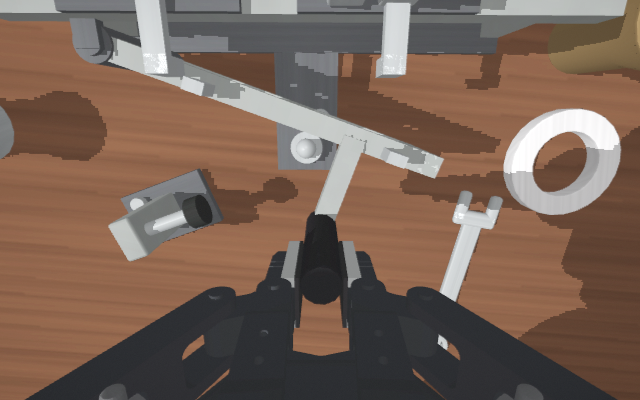

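servo_tool --rows '[0,-0.0069,0.0034,0,0,0,0,0,-0.0057,0.0049,0,0,0,0,0,-0.0055,0.0052,0,0,0,0,0,-0.0052,0.0054,0,0,0,0]'

```text
time_s: 9.92
position: [0.498, -0.0777, 0.1337]
tool_rot: [[-0.996, 0.003, 0.092], [-0.092, -0.007, -0.996], [-0.003, -1.0, 0.007]]
ft_force: [1.3, -15.3, 3.7]
grip_width: 0.0168
```

servo_tool --rows '[0,-0.0049,0.0057,0,0,0,0,0,-0.0046,0.0059,0,0,0,0,0,-0.0043,0.0062,0,0,0,0,0,-0.004,0.0064,0,0,0,0,0,-0.0037,0.0066,0,0,0,0,0,0,0,0,0,0,0,0,0,0,0,0,0,0]'

```text
time_s: 10.5
position: [0.4738, -0.0448, 0.1334]
tool_rot: [[-0.996, -0.004, 0.093], [-0.093, -0.003, -0.996], [0.004, -1.0, 0.002]]
ft_force: [-11.3, -8.2, 12.0]
grip_width: 0.0169
```

Run:
```python
from h import *
s=env.observe();print(s['time_s'],s['position'],s['ft_force'],s['grip_width'],phi(s['position']))
cv2.imwrite("pics/w9.png",env.get_image("wrist")[:,:,::-1])
```

```text
10.5 [ 0.4738 -0.0448  0.1334] [-11.3256  -8.1829  12.0205] 0.01685199597177994 (np.float64(0.7997705838306144), np.float64(0.15435645936245118))
```

View pics/w9.png

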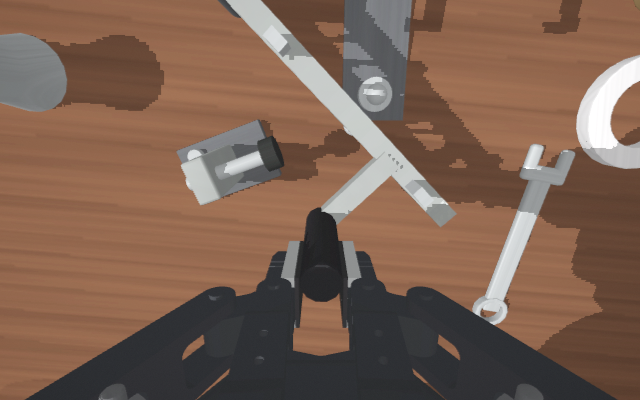

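Run:
```python
from h import *
for n,c in [("7",(322,293)),("8",(322,286)),("9",(321,284))]:
    a=cv2.imread(f"pics/w{n}.png")[190:320,260:390];cv2.imwrite(f"pics/z{n}.png",a)
cv2.imwrite("pics/z789.png",cv2.resize(np.hstack([cv2.imread(f"pics/z{n}.png") for n in "789"]),None,fx=2,fy=2,interpolation=cv2.INTER_CUBIC)*1)
im=cv2.imread("pics/z789.png");cv2.imwrite("pics/z789.png",np.clip(im.astype(float)*2.5,0,255).astype('uint8'))
```

```text
(no output)
```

View pics/z789.png

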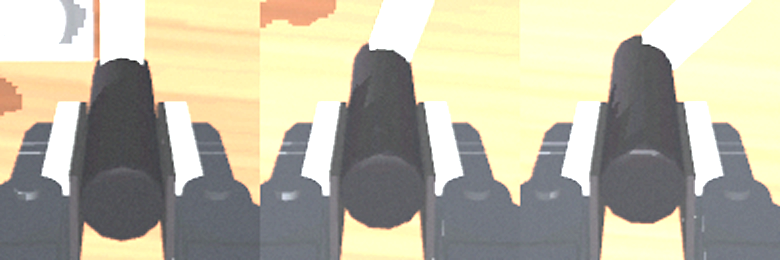

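Run:
```python
from h import *
R=np.array([[-.996,0,.093],[-.093,0,-.996],[0,-1,0.]])
for p,uv in [([.5681,-.1169,.1337],(321.3,291.5)),([.5196,-.0949,.1337],(321.3,285)),([.4738,-.0448,.1334],(321.8,283.5))]:
    X=onz(cam("wrist",dict(tool_rot=R,position=np.array(p))),uv,.165);print(X,X-p)
```

```text
[ 0.5687 -0.1174  0.165 ] [ 0.0006 -0.0005  0.0313]
[ 0.5231 -0.0951  0.165 ] [ 0.0035 -0.0002  0.0313]
[ 0.4781 -0.0451  0.165 ] [ 0.0043 -0.0003  0.0316]
```

servo_tool --rows '[0,-0.0059,0.0061,0,0,0,-2.9,0,-0.003,0.0071,0,0,0,-2.9,0,-0.0027,0.0072,0,0,0,-2.9,0,-0.0023,0.0074,0,0,0,-2.9,0,-0.0019,0.0075,0,0,0,-2.9,0,0,0,0,0,0,0,0,0,0,0,0,0,0,0,0,0,0,0,0,0]'

```text
time_s: 11.22
position: [0.4602, -0.0089, 0.1334]
tool_rot: [[-0.987, 0.001, -0.159], [0.159, -0.001, -0.987], [-0.001, -1.0, 0.001]]
ft_force: [0.2, -0.7, 5.1]
grip_width: 0.0169
```

```bash
cat > st.py <<'E'
from h import *
import sys
s=env.observe();c=cam("wrist",s)
im=env.get_image("wrist")[:,:,::-1]
cv2.imwrite(f"pics/{sys.argv[1]}.png",im);F=s['ft_force']
print(s['time_s'],s['position'],F,s['grip_width'],phi(s['position']))
r,t=rad(phi(s['position'])[0]);print('Fr',F[:2]@r,'Ft',F[:2]@t,'t',t,'q6',s['q'][5])
if len(sys.argv)>2:
    X=onz(c,[float(a) for a in sys.argv[2:4]],.165);print(X,phi(X))
E
python3 st.py w10
```

```text
11.2167 [ 0.4602 -0.0089  0.1334] [ 0.2459 -0.6797  5.1355] 0.016883175130512032 (np.float64(1.049434682678182), np.float64(0.15437498386484488))
Fr -0.07889074731018325 Ft -0.7185393774454129 t [-0.2356  0.9719] q6 83.29015416448347
```

View pics/w10.png

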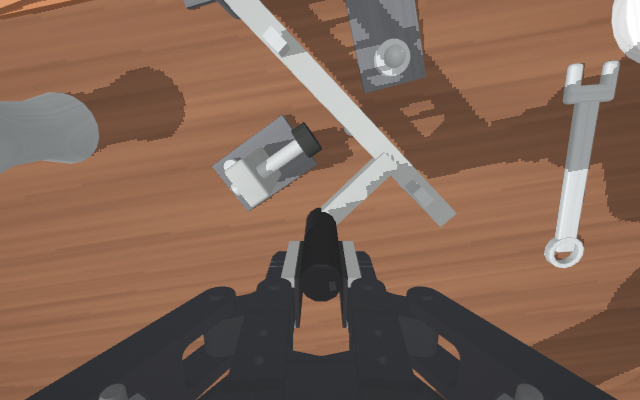

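servo_tool --rows '[0,-0.001,0.0045,0,0,0,-1.7,0,0,0,0,0,0,0,0,0,0,0,0,0,0,0,0,0,0,0,0,0]'

```text
time_s: 11.6
position: [0.4592, -0.0044, 0.1334]
tool_rot: [[-0.982, 0.001, -0.188], [0.188, -0.001, -0.982], [-0.002, -1.0, 0.001]]
ft_force: [0.1, -0.6, 7.0]
grip_width: 0.0169
```

servo_tool --rows '[0,-0.0009,0.0046,0,0,0,-1.7,0,0,0,0,0,0,0,0,0,0,0,0,0,0,0,0,0,0,0,0,0]'

```text
time_s: 11.93
position: [0.4583, 0.0001, 0.1334]
tool_rot: [[-0.976, 0.001, -0.218], [0.218, -0.001, -0.976], [-0.002, -1.0, 0.001]]
ft_force: [0.1, -1.6, 6.8]
grip_width: 0.0169
```

servo_tool --rows '[0,-0.0008,0.0046,0,0,0,-1.7,0,0,0,0,0,0,0,0,0,0,0,0,0,0,0,0,0,0,0,0,0]'

```text
time_s: 12.27
position: [0.4575, 0.0047, 0.1334]
tool_rot: [[-0.969, 0.001, -0.246], [0.246, -0.001, -0.969], [-0.002, -1.0, 0.0]]
ft_force: [0.1, -1.7, 6.8]
grip_width: 0.0168
```

```bash
python3 st.py w11 321.5 283.5
```

```text
12.2667 [0.4575 0.0047 0.1334] [ 0.1018 -1.6878  6.8397] 0.016800758358368872 (np.float64(1.139142809401128), np.float64(0.1543654879177122))
Fr 0.1483329105957325 Ft -1.6843343127562944 t [-0.1475  0.9891] q6 90.00447460722226
[0.4611 0.0031 0.165 ] (np.float64(1.1248944906234843), np.float64(0.15103922189172367))
```

View pics/w11.png

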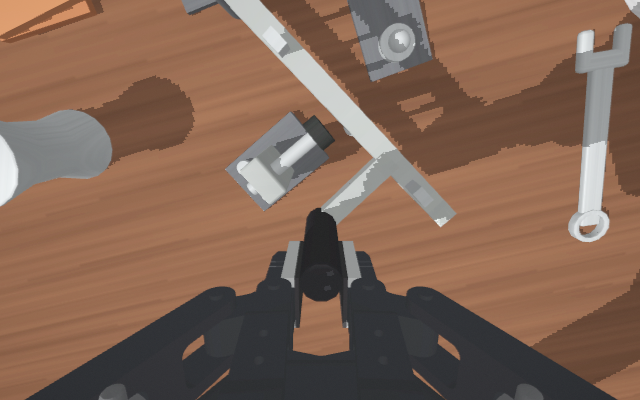

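servo_tool --rows '[0,-0.0004,0.003,0,0,0,-1.15,0,0,0,0,0,0,0,0,0,0,0,0,0,0]'

```text
time_s: 12.57
position: [0.4571, 0.0078, 0.1334]
tool_rot: [[-0.964, 0.001, -0.266], [0.266, -0.001, -0.964], [-0.002, -1.0, 0.0]]
ft_force: [0.5, -0.4, 6.7]
grip_width: 0.0169
```

servo_tool --rows '[0,-0.0004,0.003,0,0,0,-1.15,0,0,0,0,0,0,0,0,0,0,0,0,0,0]'

```text
time_s: 12.82
position: [0.4567, 0.0108, 0.1334]
tool_rot: [[-0.958, 0.002, -0.285], [0.285, -0.001, -0.958], [-0.002, -1.0, 0.0]]
ft_force: [0.6, -1.8, 7.9]
grip_width: 0.0168
```

servo_tool --rows '[0,-0.0003,0.003,0,0,0,-1.15,0,0,0,0,0,0,0,0,0,0,0,0,0,0]'

```text
time_s: 13.07
position: [0.4564, 0.0138, 0.1334]
tool_rot: [[-0.953, 0.002, -0.304], [0.304, -0.001, -0.953], [-0.002, -1.0, 0.0]]
ft_force: [0.7, -2.0, 5.7]
grip_width: 0.0166
```

```bash
python3 st.py w12 321.5 283.5; python3 -c "
import cv2
a=cv2.imread('pics/w12.png')[60:240,190:450];cv2.imwrite('pics/w12z.png',cv2.resize(a,None,fx=3,fy=3,interpolation=cv2.INTER_CUBIC))"
```

```text
13.0667 [0.4564 0.0138 0.1334] [ 0.7467 -2.0149  5.6784] 0.01662911691271013 (np.float64(1.198132952644042), np.float64(0.1543591582424248))
Fr -0.5644693456839649 Ft -2.073375872813537 t [-0.089  0.996] q6 94.56473161338502
[0.46   0.0119 0.165 ] (np.float64(1.1835783473065762), np.float64(0.15102697307101456))
```

View pics/w12z.png

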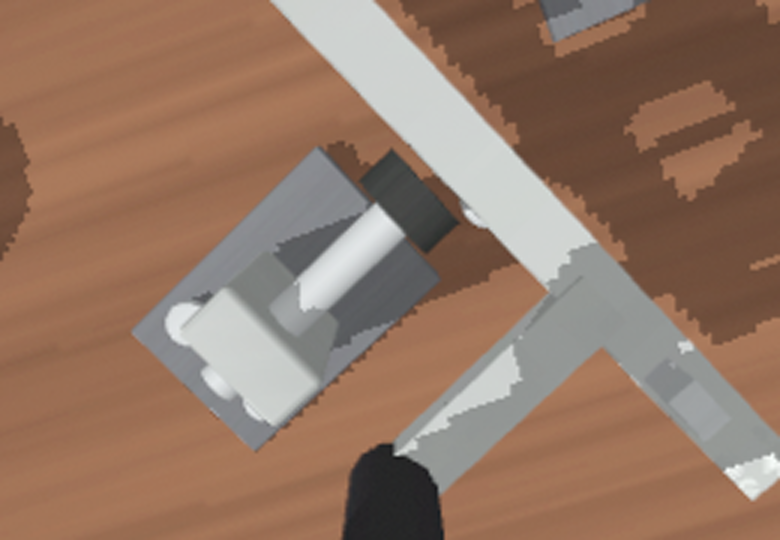

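servo_tool --rows '[0,-0.0002,0.002,0,0,0,-0.75,0,0,0,0,0,0,0,0,0,0,0,0,0,0]'

```text
time_s: 13.37
position: [0.4563, 0.0157, 0.1334]
tool_rot: [[-0.949, 0.002, -0.317], [0.317, -0.001, -0.949], [-0.002, -1.0, 0.0]]
ft_force: [0.4, -1.4, 6.4]
grip_width: 0.0169
```

servo_tool --rows '[0,-0.0002,0.002,0,0,0,-0.75,0,0,0,0,0,0,0,0,0,0,0,0,0,0]'

```text
time_s: 13.62
position: [0.4562, 0.0177, 0.1334]
tool_rot: [[-0.944, 0.002, -0.329], [0.329, -0.001, -0.944], [-0.002, -1.0, 0.0]]
ft_force: [1.5, -2.4, 5.8]
grip_width: 0.0169
```

servo_tool --rows '[0,-0.0001,0.002,0,0,0,-0.75,0,0,0,0,0,0,0,0,0,0,0,0,0,0]'

```text
time_s: 13.87
position: [0.456, 0.0193, 0.1334]
tool_rot: [[-0.94, 0.002, -0.341], [0.341, -0.002, -0.94], [-0.002, -1.0, 0.001]]
ft_force: [0.8, -4.1, 6.2]
grip_width: 0.0168
```

servo_tool --rows '[0,-0.0001,0.002,0,0,0,-0.75,0,0,0,0,0,0,0,0,0,0,0,0,0,0]'

```text
time_s: 14.12
position: [0.4559, 0.0212, 0.1334]
tool_rot: [[-0.935, 0.002, -0.354], [0.354, -0.002, -0.935], [-0.002, -1.0, 0.001]]
ft_force: [0.8, -4.1, 5.5]
grip_width: 0.0168
```

```bash
python3 st.py w13 321.5 283.5; python3 -c "
import cv2
a=cv2.imread('pics/w13.png')[60:240,190:450];cv2.imwrite('pics/w13z.png',cv2.resize(a,None,fx=3,fy=3,interpolation=cv2.INTER_CUBIC))"
```

```text
14.1167 [0.4559 0.0212 0.1334] [ 0.7718 -4.1164  5.5301] 0.01675442304788027 (np.float64(1.24659221574944), np.float64(0.15436703220670525))
Fr -0.6040134789629873 Ft -4.144357134458615 t [-0.0406  0.9992] q6 98.55046378925454
[0.4594 0.0192 0.165 ] (np.float64(1.2319445874384634), np.float64(0.1510371560282898))
```

View pics/w13z.png

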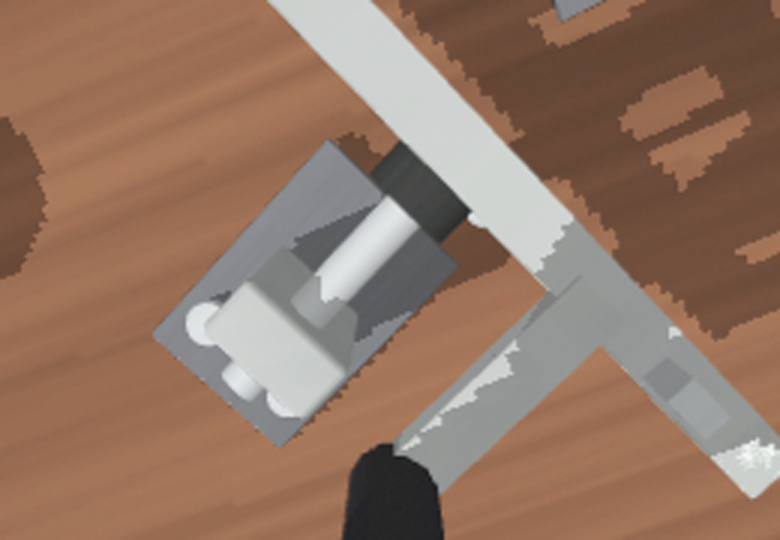

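servo_tool --rows '[0,-0.0001,0.0021,0,0,0,-0.8,0,0,0,0,0,0,0,0,0,0,0,0,0,0]'

```text
time_s: 14.42
position: [0.4559, 0.0232, 0.1334]
tool_rot: [[-0.93, 0.002, -0.367], [0.367, -0.002, -0.93], [-0.002, -1.0, 0.001]]
ft_force: [-0.1, -5.6, 5.5]
grip_width: 0.0172
```

servo_tool --rows '[0,0,0.0021,0,0,0,-0.8,0,0,0,0,0,0,0,0,0,0,0,0,0,0]'

```text
time_s: 14.67
position: [0.4558, 0.0253, 0.1334]
tool_rot: [[-0.925, 0.002, -0.38], [0.38, -0.002, -0.925], [-0.002, -1.0, 0.001]]
ft_force: [0.6, -5.1, 6.1]
grip_width: 0.017
```

servo_tool --rows '[0,0,0.0021,0,0,0,-0.8,0,0,0,0,0,0,0,0,0,0,0,0,0,0]'

```text
time_s: 14.92
position: [0.4559, 0.0273, 0.1334]
tool_rot: [[-0.92, 0.002, -0.392], [0.392, -0.002, -0.92], [-0.002, -1.0, 0.002]]
ft_force: [0.1, -7.1, 5.5]
grip_width: 0.017
```

servo_tool --rows '[0,0,0.0022,0,0,0,-0.8,0,0,0,0,0,0,0,0,0,0,0,0,0,0,0,0,0,0,0,0,0]'

```text
time_s: 15.25
position: [0.4558, 0.0294, 0.1334]
tool_rot: [[-0.914, 0.002, -0.405], [0.405, -0.003, -0.914], [-0.002, -1.0, 0.002]]
ft_force: [-0.6, -7.2, 5.5]
grip_width: 0.0168
```

```bash
python3 st.py w14 321.5 283.5; python3 -c "
import cv2
a=cv2.imread('pics/w14.png')[60:240,190:450];cv2.imwrite('pics/w14z.png',cv2.resize(a,None,fx=3,fy=3,interpolation=cv2.INTER_CUBIC))"
```

```text
15.25 [0.4558 0.0294 0.1334] [-0.5714 -7.1713  5.4611] 0.016759877211854207 (np.float64(1.2995378790102174), np.float64(0.1543541304638023))
Fr 0.48307183281733934 Ft -7.177798131190784 t [0.0123 0.9999] q6 102.8237620090437
[0.4592 0.0271 0.165 ] (np.float64(1.2847411681579823), np.float64(0.1510318086488222))
```

View pics/w14z.png

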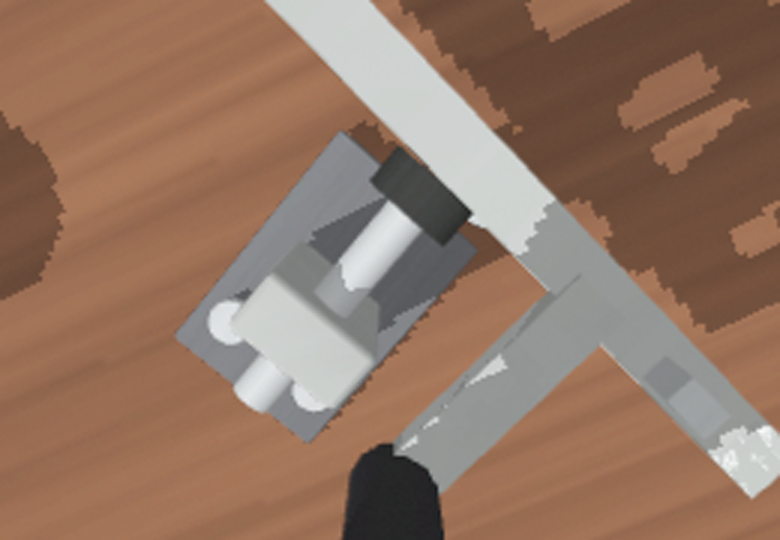

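servo_tool --rows '[0,0,0,0,0,0,0,0,0,0,0,0,0,0,0,0,0,0,0,0,0,0,0,0,0,0,0,0,0,0,0,0,0,0,0,0,0,0,0,0,0,0,0,0,0,0,0,0,0,0,0,0,0,0,0,0,0,0,0,0,0,0,0,0,0,0,0,0,0,0]'

```text
time_s: 16.13
position: [0.4559, 0.0294, 0.1335]
tool_rot: [[-0.914, 0.002, -0.405], [0.405, -0.002, -0.914], [-0.003, -1.0, 0.002]]
ft_force: [0.2, -6.9, 5.5]
grip_width: 0.0162
```

```bash
python3 st.py w15 321.5 283.5
python3 - <<'E'
from h import *
a=env.get_image("scene")[150:330,140:430,::-1]
cv2.imwrite("pics/s15.png",cv2.resize(a,None,fx=2.7,fy=2.7,interpolation=cv2.INTER_CUBIC))
E
```

```text
16.1333 [0.4559 0.0294 0.1335] [ 0.1637 -6.9386  5.4817] 0.016191023496250945 (np.float64(1.2995756008041226), np.float64(0.15433730471671342))
Fr -0.2494366598297842 Ft -6.936047438788338 t [0.0124 0.9999] q6 102.82149033019941
[0.4592 0.0271 0.165 ] (np.float64(1.2847975586948504), np.float64(0.15102836732199132))
```

View pics/s15.png

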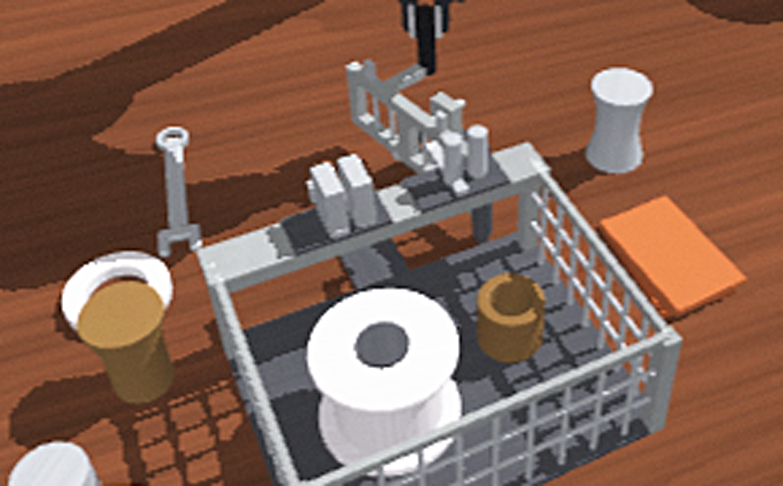

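The scene view shows the gate held open and both catches squeezed: flat blocks at (330,195), round posts at (465,155). The sleeves, ring, wrench, housing and bushing are where they stood. The pose and force are steady, so I'm handing in.

```bash
python3 -c "
from rig import env
print(env.close_job())"
```

```text
the job is handed in; nothing more can be done
None
```

The job is handed in at about 16 s. The gate is held open by the handle against the spring buffer, which is pressed in about half way.

- **Catches:** I squeezed the round catch first, then the flat one. The fingers stopped at 36.5 mm and 37.1 mm against a nominal 38 mm. Later pictures show both tabs up to their lugs.
- **Gate:** I gripped the handle post and took the gate over its detent. The handle force stepped from about 2 N to 4 N at a gate angle of about 1.21 rad, which I took as meeting the buffer. I then pressed on by about 11 mm at the handle.
- **Buffer:** Three estimates of its travel agree, out of 16 mm to the bottom: about 7 mm from the force, 7.5 to 8 mm from the path, and about 8 mm from the picture. Pose and push (about 7 N) stayed steady over the last second before handing in.
- **Bystanders:** In the last scene picture nothing else looked moved.

**Disagreements:**
- During the first part of the swing the post rolled about 4 mm along the pads, and up to about 14 N built up along the gate's radius. Letting the tool turn with the gate brought that force back to about zero. The 4 mm offset in the grip remained.
- A vertical reading of about 5.5 N stayed to the end. I did not explain it.

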